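Slide the tea tins home in the sloped rack

TASK

Put the red tea tin into the lane of the sloped rack that has the red strip and the blue tin into the lane with the blue strip, upright, and slide each one down under the clear roof until it is pressed lightly against its own back stop, in either order. The stops are set at different depths: feel for each one, and never ram a tin against it. Keep the tins from falling over, and leave the white tin and the other things on the counter alone.

Things in the scene. Friction and masses are not known exactly. Their poses are not given: they have to be found in the camera images.
- rack: Fixed wooden tea-tin rack, 204 mm wide (y), 200 mm long (x), with three parallel lanes. Origin: centre of its underside, on the counter; x points from the open high mouth (nearest the robot) to the low end, y to the left. The lane floors start at x = -100, z = 66 mm and fall by 14 degrees towards +x, for 205 mm measured along the slope. Lane centres at y = -66 (red), 0 (white) and +66 mm (blue).
- mouth_red (a point): Middle of the upper edge of the floor of the red lane (rack x = -100, y = -66, z = 66 mm; level axes as the rack's). The lane has a red strip on its floor and is 60 mm wide between 6 mm walls that rise 21 mm above the floor. A tin stands still on the slope by friction and slides down when pushed (0.3 to 1.3 N).
- mouth_blue (a point): The same for the blue lane, which has a blue strip (rack x = -100, y = +66, z = 66 mm).
- roof_edge (a point): Middle of the upper edge of the clear plastic roof's underside. The roof covers the lanes from 143 mm along the slope to the end, parallel to the floor, underside 96 and top 101 mm above it, with full-height walls between the lanes under it: a tin slides under it but cannot be set down there. Above that the lanes are open.
- stop_red: Adjustable back stop of the red lane. Origin: middle of the lane floor at the very end of the lane, 205 mm along the slope; x points down the slope, z square to the lane floor. A wooden end plate here carries a red pad, 26 mm high and as wide as the lane, which is what the tin meets. The pad's face is set 11 to 31 mm up the slope from the origin: the setting must be felt or seen. It is sprung: it gives 1 mm per 4 N.
- stop_blue: The same for the blue lane, with a blue pad set at its own unknown distance.
- tin_red_mid (a point): Red tin: square metal tea tin, red sides with white paper labels and a lid of the same colour; 52 x 52 mm across, 76 mm tall, about 0.13 to 0.25 kg. Point at its centre, 38 mm above its underside; z along its height, x and y square to its sides. It starts upright on the counter, to the left or the right of the rack.
- tin_blue_mid (a point): Blue tin: square metal tea tin, blue sides with white paper labels and a lid of the same colour; 52 x 52 mm across, 76 mm tall, about 0.13 to 0.25 kg. Point at its centre, 38 mm above its underside; z along its height, x and y square to its sides. It starts upright on the counter, to the left or the right of the rack.
- tin_white_mid (a point): White tin of the same size, already home against the fixed stop in the middle lane, under the roof. Point at its centre. Not to be disturbed.
- mug: Bystander: white ceramic mug, 76 mm across, 88 mm tall. Origin: centre of its underside.
- tumbler: Bystander: blue plastic tumbler, 72 mm across, 120 mm tall. Origin: centre of its underside.
- jar: Bystander: small amber glass jar with a green lid, 60 mm across, 75 mm tall. Origin: centre of its underside.
- spoon: Bystander: wooden spoon lying on the counter in front of the sink, 180 mm long.
- tin_red: The red tin itself: origin at the centre of its underside; see tin_red_mid.
- tin_blue: The blue tin itself: origin at the centre of its underside; see tin_blue_mid.
Mind the look-alikes: they are no part of the job. Of the things like the tin_red, leave any that is yellow; of the rest the smaller one is meant.

How it is judged:
By the outcome, as a careful person would: the job done as asked, in the order asked, and still so for the second after the job is handed in, with the robot touching nothing.
It also fails if it takes over 72 s, if anything falls off the work surface, if the arm or the gripper's body presses on something with over 40 N, if the wrist force passes 120 N, or if a joint passes its speed limit or range.

ROBOT

A 6-joint arm with a two-finger parallel gripper is mounted at the origin on the work surface. World frame = base frame: x ahead of the robot, y to its left, z up, the work surface at z = 0. Lengths are in mm, angles in rad, forces in N, time in s.
With the tool pointing down it reaches from about 300 to 875 mm from the base axis. Payload 6.4 kg.
Tool frame: the origin (TCP) lies between the finger pads; the fingertips stand r.tips_ahead ahead of it and the grasp point (between the pads) lies 11 mm behind it (r.tips_ahead is the distance from the TCP to the fingertips, in mm); z points along the fingers, y is the line along which they close (so a half turn about z gives the same grasp; the last joint's range is limited). The gripper opens to 85 mm and grips with 20 to 120 N. Pads are 22 mm wide; open, the fingers measure 114 mm over their backs; the gripper's body (76 mm by 85 mm) begins 54 mm behind the grasp point. The pads swing forward as they close: fully open they stand 13 mm farther back than shut.
Start: joints at [-1.416, 0.181, 1.607, -0, 1.354, -0.206], TCP at [203.005, -537.987, 239.288] pointing down, gripper open.
Joint ranges: [-2.99, 2.99], [-0.89, 2.07], [0.3, 2.58], [-1.14, 4.28], [0, 2.63], [-3.12, 3.12]. Speed limits (rad/s): [2.57, 2.57, 3.01, 3.14, 3.14, 3.14].

INTERFACE

Orientations are given as a rotation vector (axis times angle).
In Python, from plant import status, get_image, get_calibration, r gives the robot as it stands.
- The arm moves only by the tool arm_command, never from a script. Its argument "series" is text: rows parted by semicolons, each of 6 numbers parted by spaces: the shift along the tool's x, y, z in mm, then the turn, a rotation vector about the tool's x, y, z in rad. A call has 1 to 20 rows; each row shifts and turns the commanded pose from where the row before left it, along the tool's axes as they then stand; what a row does not reach is not made up. A row lasts 1/12 s, in which the tool goes at most 41.7 mm and 7.16 degrees, less where a joint would pass 70% of its speed; a pose out of reach is approached as far as the arm can. A call with a gripper value outside its range is refused whole. "fingers" is the opening, from 0 (shut) to 1 (fully open), set as the call begins (left out, the last holds). The fingers move at their own pace and stop on an object; "force" is the grip in N (left out, the last holds). Time passes only in rows, so rows that do not move let the fingers close. It gives the time, the measured TCP pose, the force, the opening and the grip force at its end, in the units of the state.
- status.get_state(): the state, without advancing time (a new reading comes with each control period).
- get_image(name): name is "side" or "top" or "wrist"; returns the picture (384x512x3 uint8, red, green, blue); there is no depth.
- get_calibration(name): a dict with "mtx" (3x3 intrinsics, pixels), "dist" ([k1, k2, p1, p2, k3] as OpenCV has them; the pictures are not rectified), "view" (4x4, takes a point from world to camera coordinates). Camera axes: x right, y down, z forward; pixel columns grow to the right and rows downward; lengths in mm; the calibration is good to about 2 mm. A picture is of the moment at which its call begins: read the wrist's pose just before it. get_calibration takes no time and is no camera call; for the wrist camera it gives the pose at the moment of the call.
- r.sign_off(): hands the job in; it is judged then, once.
The state is a dict: "clock": time; "joints": joint angles; "joint_vel": joint speeds; "joint_torque": joint torques, N m; "eef_pos": TCP position; "tcp_rot": TCP orientation; "wrist_force": force on the tool from outside, world axes, zero at the start; "ft_torque": the same for the moment, N m; "grip_width": finger opening in mm; "grip_force": force on a finger pad.
Only numpy, scipy, OpenCV 4.12 (cv2) and the standard library are available. Lean on these libraries where they do the work, as an engineer would, in place of code of your own. Each camera call takes 0.05 s, during which the arm holds its last target. There are 200 camera calls.

## Working session

There is one attempt and no reset: what is moved stays moved. The work goes in short steps, Python scripts to look and compute and a tool call to move; the robot and the scene stay as the last step left them, time stands still between calls to the robot, and variables do not carry over. Pictures are saved under pics/ and viewed, at most 10 in all, crops included, and the job is handed in when it is done.

Besides the shell and the picture viewer there is one more tool, called after ">>>" by a JSON object that holds its "api" and its "payload", one argument or row to a line. arm_command: Moves the arm, as the interface text tells. Its arguments: {"type":"object","properties":{"series":{"type":"string"},"fingers":{"type":"number"},"force":{"type":"number"}},"required":["series"]}

```bash
mkdir -p pics; ls; python3 - <<'E'
from plant import status,get_image,get_calibration,r
import cv2,numpy as np
print(status.get_state()); print(r.tips_ahead)
for n in("side","top"):
    im=get_image(n); np.save(f"{n}.npy",im); c=get_calibration(n); np.savez(f"{n}.npz",**{k:np.array(v,float) for k,v in c.items()})
    cv2.imwrite(f"pics/{n}.png",cv2.resize(im[:,:,::-1],(800,600)))
    print(n,np.round(c["mtx"],1).tolist(),np.round(c["dist"],3),np.round(c["view"],3).tolist())
E
```

```text
pics
{'clock': 0.0, 'joints': array([-1.41630778e+00,  1.81544722e-01,  1.60800218e+00, -4.78491669e-06,
        1.35376843e+00, -2.06280320e-01]), 'joint_vel': array([ 0.0010958 , -0.0009246 , -0.00163557,  0.00019881,  0.00106236,
       -0.00110239]), 'joint_torque': array([ 4.94397882e-04, -4.44866073e+01, -3.51340520e+01, -3.72137592e-04,
        8.95840436e-03, -4.20328774e-06]), 'eef_pos': array([ 202.91412654, -537.44320326,  238.38487186]), 'tcp_rot': array([-3.08892510e+00, -5.63318796e-01, -6.26953134e-05]), 'wrist_force': array([-0.65064535, -0.84609235, -1.21536944]), 'ft_torque': array([-0.00803965, -0.0280679 ,  0.06608537]), 'grip_force': 0.0, 'grip_width': 85.39831424814321}
8.0
side [[472.0, 0.0, 261.5], [0.0, 472.0, 195.5], [0.0, 0.0, 1.0]] [0.029 0.    0.    0.    0.   ] [[0.936, -0.351, -0.007, -454.933], [-0.19, -0.489, -0.851, 176.603], [0.295, 0.798, -0.525, 1451.183], [0.0, 0.0, 0.0, 1.0]]
top [[472.7, 0.0, 256.2], [0.0, 472.7, 194.9], [0.0, 0.0, 1.0]] [-0.075  0.     0.     0.     0.   ] [[0.013, -1.0, -0.008, 17.608], [-0.992, -0.012, -0.128, 523.355], [0.128, 0.009, -0.992, 1452.243], [0.0, 0.0, 0.0, 1.0]]
```

View pics/side.png

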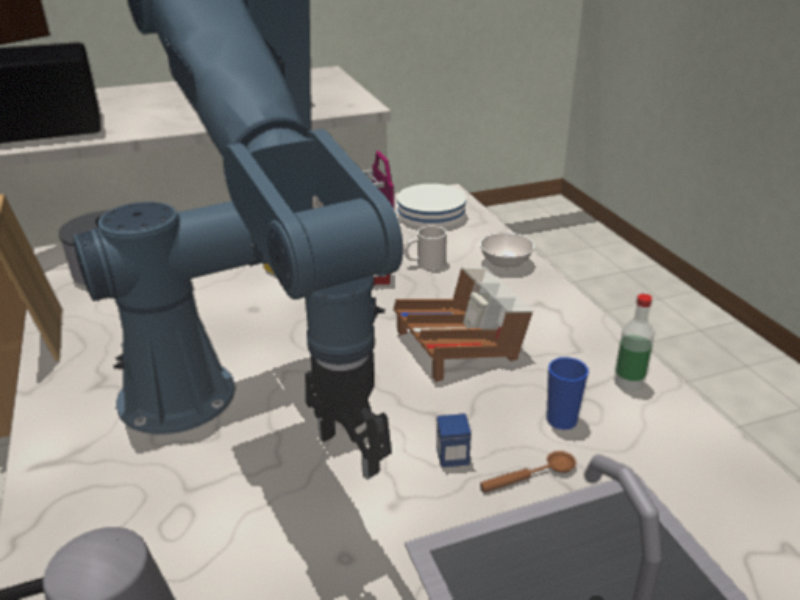

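View pics/top.png

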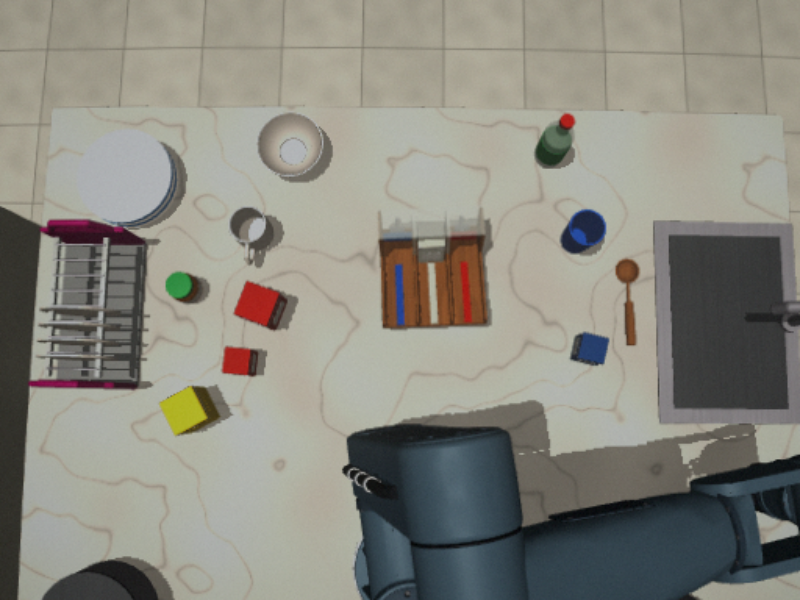

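The side view shows the blue tin at (453,440), the rack at (460,325) and the arm hiding the red tin. The top view (800x600) shows the small red tin at (240,361), a larger red look-alike at (262,305), the yellow one at (188,410), the blue tin at (592,348) and the rack at (433,268).

```bash
cat > h.py <<'E'
import numpy as np,cv2
def cal(n):
    c=np.load(n+".npz"); return c["mtx"],c["dist"],c["view"]
def rays(c,px):
    K,d,V=c; u=cv2.undistortPoints(np.array(px,float).reshape(-1,1,2),K,d).reshape(-1,2)
    R=V[:3,:3]; return -R.T@V[:3,3],np.c_[u,np.ones(len(u))]@R
def onplane(c,px,p0,n):
    o,D=rays(c,px); p0=np.array(p0,float);n=np.array(n,float)
    return o+D*(((p0-o)@n)/(D@n))[:,None]
def onz(c,px,z): return onplane(c,px,[0,0,z],[0,0,1])
def proj(c,P):
    K,d,V=c; return cv2.projectPoints(np.array(P,float).reshape(-1,3),cv2.Rodrigues(V[:3,:3])[0],V[:3,3],K,d)[0].reshape(-1,2)
E
python3 - <<'E'
from h import *
im=np.load("top.npy"); c=cal("top"); hsv=cv2.cvtColor(im,cv2.COLOR_RGB2HSV)
H,S,V=[hsv[:,:,i].astype(int) for i in range(3)]
for nm,m,vm in (("red",((H<8)|(H>172))&(S>170),150),("blue",(H>105)&(H<125)&(S>140),60)):
    mm=(m&(V>vm)).astype(np.uint8); n,l,st,ce=cv2.connectedComponentsWithStats(mm)
    for i in range(1,n):
        if st[i,4]<40: continue
        ys,xs=np.where(l==i); ps=np.c_[xs,ys]
        print(nm,st[i].tolist(),"V pct",np.percentile(V[l==i],[5,30,50,70,95]))
        P=onz(c,ps,76)[:,:2].astype(np.float32); print("   rect z76",cv2.minAreaRect(P))
ci=im[125:215,235:320,::-1]; a=cv2.resize(ci,None,fx=4.6,fy=4.6,interpolation=cv2.INTER_CUBIC)
b=cv2.resize(im[205:240,135:175,::-1],(391,414//1),interpolation=cv2.INTER_CUBIC)
cv2.imwrite("pics/crop.png",np.hstack([a,b[:a.shape[0]]]))
E
```

```text
red [359, 73, 8, 8, 52] V pct [165.75 172.   173.   174.   176.  ]
   rect z76 ((901.391845703125, -308.5487976074219), (22.381332397460938, 23.697723388671875), 88.70484161376953)
red [295, 168, 7, 38, 157] V pct [155. 163. 167. 169. 171.]
   rect z76 ((545.5037231445312, -102.59614562988281), (115.28213500976562, 12.935402870178223), 4.282919406890869)
red [150, 180, 28, 28, 470] V pct [163. 168. 169. 171. 174.]
   rect z76 ((518.0946655273438, 307.9275817871094), (67.27249145507812, 66.98291015625), 70.0954360961914)
red [143, 222, 17, 18, 244] V pct [159. 163. 164. 165. 169.]
   rect z76 ((404.3246765136719, 342.8351135253906), (47.37358474731445, 48.310791015625), 85.16328430175781)
blue [364, 134, 24, 24, 195] V pct [ 67.  101.2 132.  153.8 162. ]
   rect z76 ((677.8859252929688, -344.76104736328125), (70.54846954345703, 72.07658386230469), 63.134952545166016)
blue [253, 170, 5, 38, 140] V pct [126.  148.  150.5 151.3 154. ]
   rect z76 ((537.8043823242188, 26.900039672851562), (114.72482299804688, 11.423194885253906), 2.995178461074829)
blue [370, 214, 19, 18, 257] V pct [101.8 106.  107.  108.  111. ]
   rect z76 ((438.06793212890625, -351.1239929199219), (49.54982376098633, 48.34001922607422), 76.57564544677734)
```

View pics/crop.png

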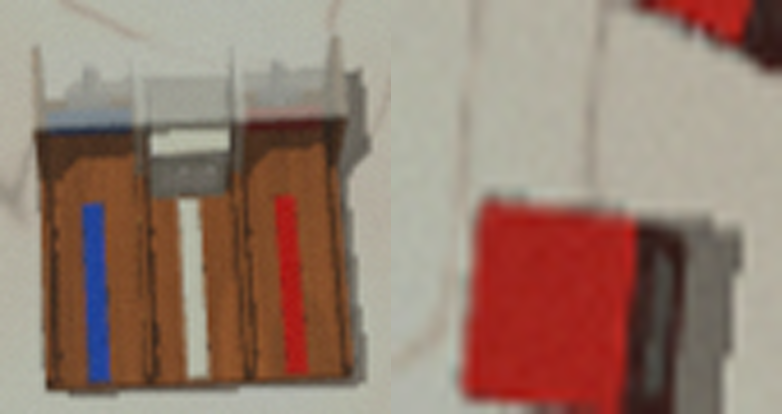

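The crop shows the blue strip from (93,205) to (98,382) and the red one from (285,197) to (296,373). The mouth edge is at about row 388 on the left and 375 on the right. The tin lid in the right half is clean.

```bash
cat >> h.py <<'E'
T=np.tan(np.radians(14))
def axes(yaw):  # rack x,y
    return np.array([np.cos(yaw),np.sin(yaw),0]),np.array([-np.sin(yaw),np.cos(yaw),0])
E
python3 - <<'E'
from h import *
im=np.load("top.npy"); c=cal("top"); hsv=cv2.cvtColor(im,cv2.COLOR_RGB2HSV)
H,S,V=[hsv[:,:,i].astype(int) for i in range(3)]
M=np.zeros(H.shape,bool); M[165:212,245:312]=1
ms={"red":((H<5)|(H>175))&(S>200)&(V>130)&M,"blue":(H>105)&(H<125)&(S>140)&(V>100)&M}
yaw=0.05; m0=np.array([470.,-40,66])
for it in range(4):
    x,y=axes(yaw); n=x*np.sin(np.radians(14))+np.array([0,0,1])*np.cos(np.radians(14)); out={}
    for k,m in ms.items():
        ys,xs=np.where(m); P=onplane(c,np.c_[xs,ys],m0,n)
        s=(P-m0)@x; ed=np.polyfit(s,(P-m0)@y,1); out[k]=(ed,s.min(),s.max(),len(s))
    yaw+= np.arctan((out["red"][0][0]+out["blue"][0][0])/2)
    # end mid-points: s.min ~ mouth
    mid=(out["red"][0][1]+out["blue"][0][1])/2; smin=(out["red"][1]+out["blue"][1])/2
    m0=m0+y*mid+x*smin
    print(np.round(np.degrees(yaw),2),m0.round(1),{k:(v[0].round(3),round(v[1],1),round(v[2],1)) for k,v in out.items()})
x,y=axes(yaw)
px=np.array([[47,388],[350,375]])/4.6+[235,125]
for z in(0,66): P=onz(c,px,z); print(z,[(round((p-m0)@x,1),round((p-m0)@y,1)) for p in P])
px=np.array([[40,130],[343,122]])/4.6+[235,125]
z=66-143*np.sin(np.radians(14))+98*np.cos(np.radians(14)); P=onz(c,px,z);print("roof edge",[(round((p-m0)@x,1),round((p-m0)@y,1)) for p in P])
E
```

```text
3.0 [485.8 -42.   66. ] {'red': (array([ 2.0000e-03, -6.9005e+01]), np.float64(16.3), np.float64(138.0)), 'blue': (array([3.0000e-03, 6.3487e+01]), np.float64(15.1), np.float64(136.5))}
3.0 [485.4 -41.8  66. ] {'red': (array([ -0.  , -65.86]), np.float64(-0.0), np.float64(121.4)), 'blue': (array([ 0.   , 66.274]), np.float64(-0.8), np.float64(120.2))}
3.01 [485.4 -41.8  66. ] {'red': (array([ -0.   , -66.076]), np.float64(0.4), np.float64(121.8)), 'blue': (array([ 0.   , 66.067]), np.float64(-0.4), np.float64(120.7))}
3.01 [485.4 -41.8  66. ] {'red': (array([ -0.   , -66.072]), np.float64(0.4), np.float64(121.8)), 'blue': (array([ 0.   , 66.072]), np.float64(-0.4), np.float64(120.7))}
0 [(np.float64(0.4), np.float64(101.3)), (np.float64(1.0), np.float64(-110.0))]
66 [(np.float64(-6.2), np.float64(99.5)), (np.float64(-5.5), np.float64(-102.6))]
roof edge [(np.float64(155.8), np.float64(96.4)), (np.float64(153.3), np.float64(-100.1))]
```

```bash
cat >> h.py <<'E'
from scipy.spatial.transform import Rotation as Ro
A=np.radians(14)
M0=np.array([479.,-42.2,66.]); YAW=np.radians(3.0)
def lane(s,h,side,lean=0.,m0=M0):
    """tool pose: TCP at s along slope, h above floor, lane centre at side; lean>0 tips gripper body back from lane normal"""
    x,y=axes(YAW); z=np.array([0,0,1.]); d=x*np.cos(A)-z*np.sin(A); n=x*np.sin(A)+z*np.cos(A)
    p=m0+side*y+s*d+h*n; a=lean
    tz=-n*np.cos(a)+d*np.sin(a); tx=d*np.cos(a)+n*np.sin(a)
    return p,np.c_[tx,np.cross(tz,tx),tz]
def down(p,yaw): return np.array(p,float),np.c_[[np.cos(yaw),np.sin(yaw),0],[np.sin(yaw),-np.cos(yaw),0],[0,0,-1]]
def go(*goals,st=None):
    from plant import status
    s=status.get_state(); p=s["eef_pos"]; R=Ro.from_rotvec(s["tcp_rot"]).as_matrix()
    print("at",p.round(1),"t",round(s["clock"],2),"F",s["wrist_force"].round(2),"w",round(s["grip_width"],1),"gf",round(s["grip_force"],1))
    for gp,gR in goals:
        t=Ro.from_matrix(R.T@gR).as_rotvec(); sh=gR.T@(gp-p)
        print("turn",t.round(3),"then shift",sh.round(1),"-> ",np.round(gp,1)); p,R=gp,gR
E
python3 - <<'E'
from h import *
ya=np.radians(-13.4)
go(down([438,-351,200],ya),down([438,-351,39],ya))
E
```

```text
at [ 202.9 -537.5  238.5] t 0.1 F [-0.67  0.22 -0.18] w 85.7 gf 0.0
turn [-0.002  0.     0.595] then shift [ 185.4 -235.9   38.5] ->  [ 438. -351.  200.]
turn [0. 0. 0.] then shift [  0.   0. 161.] ->  [ 438. -351.   39.]
```

>>> {"api": "arm_command", "payload": {
  "series": "0 0 0 0 0 0.119;0 0 0 0 0 0.119;0 0 0 0 0 0.119;0 0 0 0 0 0.119;0 0 0 0 0 0.119;18.5 -23.6 3.9 0 0 0;18.5 -23.6 3.9 0 0 0;18.5 -23.6 3.9 0 0 0;18.5 -23.6 3.9 0 0 0;18.5 -23.6 3.9 0 0 0;18.5 -23.6 3.9 0 0 0;18.5 -23.6 3.9 0 0 0;18.5 -23.6 3.9 0 0 0;18.5 -23.6 3.9 0 0 0;18.5 -23.6 3.9 0 0 0;0 0 0 0 0 0;0 0 0 0 0 0",
  "fingers": 0.9,
  "force": 25
}}

```text
clock: 1.52
eef_pos: [438.3, -349.9, 199.5]
tcp_rot: [-3.12, 0.362, 0.002]
wrist_force: [0.8, -0.3, -0.4]
grip_width: 76.6
grip_force: 0.0
```

```bash
cat >> h.py <<'E'
def snap(n,f=None):
    from plant import get_image,get_calibration
    c=get_calibration(n); im=get_image(n)
    if f: cv2.imwrite("pics/"+f,cv2.resize(im[:,:,::-1],(800,600)))
    np.save("last.npy",im); np.savez("last.npz",**{k:np.array(v,float) for k,v in c.items()})
    return im,(np.array(c["mtx"],float),np.array(c["dist"],float),np.array(c["view"],float))
E
python3 - <<'E'
from h import *
ya=np.radians(-13.4)
go(down([438,-351,39],ya))
im,c=snap("wrist","w1.png")
hsv=cv2.cvtColor(im,cv2.COLOR_RGB2HSV);H,S,V=[hsv[:,:,i].astype(int) for i in range(3)]
m=((H>105)&(H<125)&(S>140)&(V>60)).astype(np.uint8)
n,l,st,ce=cv2.connectedComponentsWithStats(m)
for i in range(1,n):
    if st[i,4]>300:
        ys,xs=np.where(l==i);print(st[i].tolist(),np.percentile(V[l==i],[5,50,95]),cv2.minAreaRect(onz(c,np.c_[xs,ys],76)[:,:2].astype(np.float32)))
E
```

```text
at [ 438.3 -349.9  199.5] t 1.52 F [ 0.84 -0.32 -0.38] w 76.6 gf 0.0
turn [-0.001  0.001  0.003] then shift [-1.000e-01  1.100e+00  1.605e+02] ->  [ 438. -351.   39.]
[228, 153, 64, 62, 3734] [ 77.  83. 133.] ((437.50604248046875, -350.7375183105469), (49.80747604370117, 50.6531982421875), 76.33170318603516)
```

View pics/w1.png

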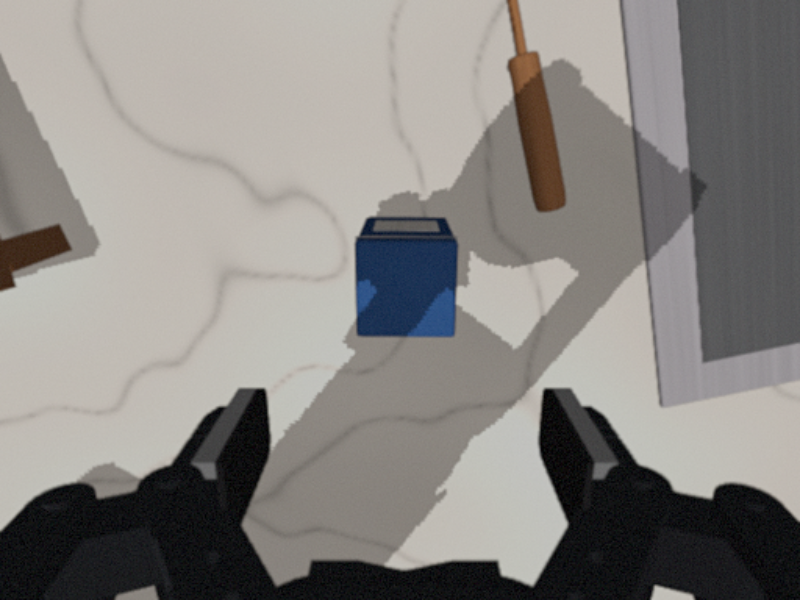

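The wrist view has the blue tin lid centred between the fingers (lid about (406,288)), square to them, and nothing close by.

>>> {"api": "arm_command", "payload": {
  "series": "0 0.8 20 0 0 0;0 0 25 0 0 0;0 0 25 0 0 0;0 0 25 0 0 0;0 0 25 0 0 0;0 0 20 0 0 0;0 0 12 0 0 0;0 0 8 0 0 0;0 0 0 0 0 0;0 0 0 0 0 0"
}}

```text
clock: 2.4
eef_pos: [437.5, -352.9, 40.8]
tcp_rot: [3.119, -0.368, 0.001]
wrist_force: [0.1, 0.1, 0.3]
grip_width: 76.9
grip_force: 0.0
```

>>> {"api": "arm_command", "payload": {
  "series": "0 0 0 0 0 0;0 0 0 0 0 0;0 0 0 0 0 0;0 0 0 0 0 0;0 0 0 0 0 0;0 0 0 0 0 0;0 0 0 0 0 0;0 0 0 0 0 0",
  "fingers": 0.4,
  "force": 30
}}

```text
clock: 3.07
eef_pos: [438.4, -353.0, 41.8]
tcp_rot: [3.118, -0.367, 0.003]
wrist_force: [-0.2, -0.2, 6.1]
grip_width: 51.8
grip_force: 32.8
```

```bash
python3 - <<'E'
from h import *
ya=np.radians(-13.4)
go(down([438,-351,220],ya),lane(-60,190,66),lane(50,75,66))
E
```

```text
at [ 438.4 -353.    41.8] t 3.07 F [-0.2  -0.16  6.1 ] w 51.8 gf 32.8
turn [ 0.002 -0.002 -0.   ] then shift [  -0.8   -1.8 -178.2] ->  [ 438. -351.  220.]
turn [-0.035 -0.243 -0.285] then shift [  32.7 -372.2  -54.4] ->  [463.3  23.1 264.9]
turn [0. 0. 0.] then shift [110.  -0. 115.] ->  [542.1  27.2 126.7]
```

>>> {"api": "arm_command", "payload": {
  "series": "0 0 -10 0 0 0;0 0 -25 0 0 0;0 0 -35 0 0 0;0 0 -35 0 0 0;0 0 -35 0 0 0;0 0 -25 0 0 0;0 0 -13 0 0 0;0 0 0 -0.009 -0.061 -0.071;0 0 0 -0.009 -0.061 -0.071;0 0 0 -0.009 -0.061 -0.071;0 0 0 -0.008 -0.06 -0.072;2.3 -20 -3.9 0 0 0;2.3 -31 -3.9 0 0 0;2.3 -31 -3.9 0 0 0;2.3 -31 -3.9 0 0 0;2.3 -31 -3.9 0 0 0;2.3 -31 -3.9 0 0 0;2.3 -31 -3.9 0 0 0;2.3 -31 -3.9 0 0 0;2.3 -31 -3.9 0 0 0"
}}

```text
clock: 4.73
eef_pos: [451.6, -81.3, 247.9]
tcp_rot: [3.111, 0.081, -0.383]
wrist_force: [1.3, -0.1, -1.8]
grip_width: 51.8
grip_force: 32.5
```

>>> {"api": "arm_command", "payload": {
  "series": "2.4 -30 -3.9 0 0 0;2.4 -30 -3.9 0 0 0;2.4 -25 -3.9 0 0 0;2.4 -18 -3.9 0 0 0;0 0 0 0 0 0;0 0 0 0 0 0;0 0 0 0 0 0"
}}

```text
clock: 5.32
eef_pos: [459.6, 20.1, 260.2]
tcp_rot: [3.11, 0.081, -0.383]
wrist_force: [-0.0, 0.7, -2.2]
grip_width: 51.8
grip_force: 32.7
```

```bash
python3 - <<'E'
from h import *
go(lane(-60,190,66),lane(50,75,66))
im,c=snap("wrist","w2.png")
o,_=rays(c,[[256,192]]); print("cam",o.round(1))
hsv=cv2.cvtColor(im,cv2.COLOR_RGB2HSV);H,S,V=[hsv[:,:,i].astype(int) for i in range(3)]
x,y=axes(YAW); n=x*np.sin(A)+np.array([0,0,1])*np.cos(A); d=np.cross(y,n)
for nm,m in(("red",((H<5)|(H>175))&(S>190)&(V>70)),("blue",(H>105)&(H<125)&(S>140)&(V>60))):
    k,l,st,ce=cv2.connectedComponentsWithStats(m.astype(np.uint8))
    for i in range(1,k):
        if st[i,4]>150:
            ys,xs=np.where(l==i); P=onplane(c,np.c_[xs,ys],M0,n)-M0; s=P@d
            print(nm,st[i].tolist(),"s",s.min().round(1),s.max().round(1),"fit",np.polyfit(s,P@y,1).round(3))
E
```

```text
at [459.6  20.1 260.2] t 5.32 F [-0.05  0.72 -2.2 ] w 51.8 gf 32.7
turn [ 0.     0.001 -0.   ] then shift [ 2.6 -2.7 -5.4] ->  [463.3  23.1 264.9]
turn [0. 0. 0.] then shift [110.  -0. 115.] ->  [542.1  27.2 126.7]
cam [567.4  25.7 372.3]
red [392, 0, 26, 96, 1368] s 3.1 80.6 fit [-2.0000e-03 -6.4315e+01]
red [0, 4, 14, 46, 269] s 42.9 78.5 fit [-1.73000e-01  2.91846e+02]
blue [245, 0, 16, 96, 1407] s 3.2 80.4 fit [2.0000e-03 6.7748e+01]
blue [195, 189, 128, 49, 1824] s -138.9 -86.5 fit [-3.4000e-02  5.8806e+01]
blue [183, 243, 152, 126, 16115] s -311.1 -145.5 fit [1.0000e-03 6.3026e+01]
```

View pics/w2.png

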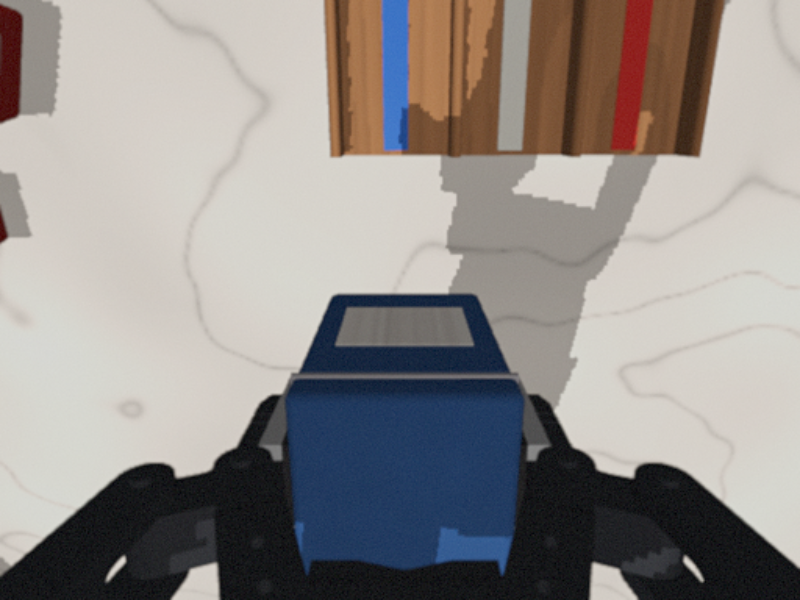

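The wrist view shows the tin held level and centred (lid edge from (290,378) to (520,378)). The three strips end just inside the mouth edge at row 155. I'll check the camera's lateral bias against the held tin, which must lie at tool y = 0.

```bash
python3 - <<'E'
from h import *
from plant import status
s=status.get_state(); p=s["eef_pos"]; R=Ro.from_rotvec(s["tcp_rot"]).as_matrix(); c=cal("last")
g=cv2.imread("pics/w2.png")
im=np.load("last.npy").astype(int)
px=np.array([[290,385],[521,385],[300,480],[521,480],[332,296],[476,296]])*.64
P=onplane(c,px,p-34*R[:,2],R[:,2]); print(((P-p)@R).round(1))
row=im[int(440*.64)]; b=(row[:,2]-row[:,0])>30; xs=np.where(b)[0]; print(xs.min(),xs.max())
P=onplane(c,[[xs.min(),281],[xs.max()+1,281]],p-34*R[:,2],R[:,2]); print(((P-p)@R).round(1))
E
```

```text
[[ 25.6 -24.3 -34. ]
 [ 25.5  24.6 -34. ]
 [  1.8 -23.7 -34. ]
 [  1.7  26.2 -34. ]
 [ 45.3 -14.6 -34. ]
 [ 45.3  14.2 -34. ]]
184 333
[[ 12.4 -25.8 -34. ]
 [ 12.4  25.7 -34. ]]
```

```bash
sed -i 's/^M0=.*/M0=np.array([479.,-40.6,66.]); YAW=np.radians(3.0)/' h.py; python3 - <<'E'
from h import *
go(lane(50,110,66),lane(50,70,66),lane(50,46,66))
E
```

```text
at [459.6  19.8 260.2] t 5.37 F [-0.47 -0.37 -2.45] w 51.9 gf 32.7
turn [-0.     0.001 -0.001] then shift [112.7  -4.6  74.5] ->  [550.6  29.2 160.6]
turn [0. 0. 0.] then shift [-0. -0. 40.] ->  [540.9  28.7 121.8]
turn [0. 0. 0.] then shift [ 0.  0. 24.] ->  [535.1  28.4  98.5]
```

>>> {"api": "arm_command", "payload": {
  "series": "12 -0.6 8 0 0 0;20 -0.8 13 0 0 0;25 -1 16 0 0 0;25 -1 16 0 0 0;18 -0.7 12 0 0 0;12.7 -0.5 9.5 0 0 0;0 0 10 0 0 0;0 0 12 0 0 0;0 0 10 0 0 0;0 0 8 0 0 0;0 0 0 0 0 0;0 0 0 0 0 0;0 0 0 0 0 0"
}}

```text
clock: 6.45
eef_pos: [541.4, 29.3, 122.7]
tcp_rot: [3.111, 0.081, -0.38]
wrist_force: [-0.5, 0.4, -2.3]
grip_width: 51.5
grip_force: 32.7
```

```bash
python3 - <<'E'
from h import *
go(lane(50,46,66),lane(50,42,66))
im,c=snap("wrist","w3.png")
E
```

```text
at [541.4  29.3 122.7] t 6.45 F [-0.55  0.35 -2.28] w 51.5 gf 32.7
turn [ 0.    -0.001 -0.   ] then shift [-0.3  0.5 25. ] ->  [535.1  28.4  98.5]
turn [0. 0. 0.] then shift [-0. -0.  4.] ->  [534.1  28.4  94.7]
```

View pics/w3.png

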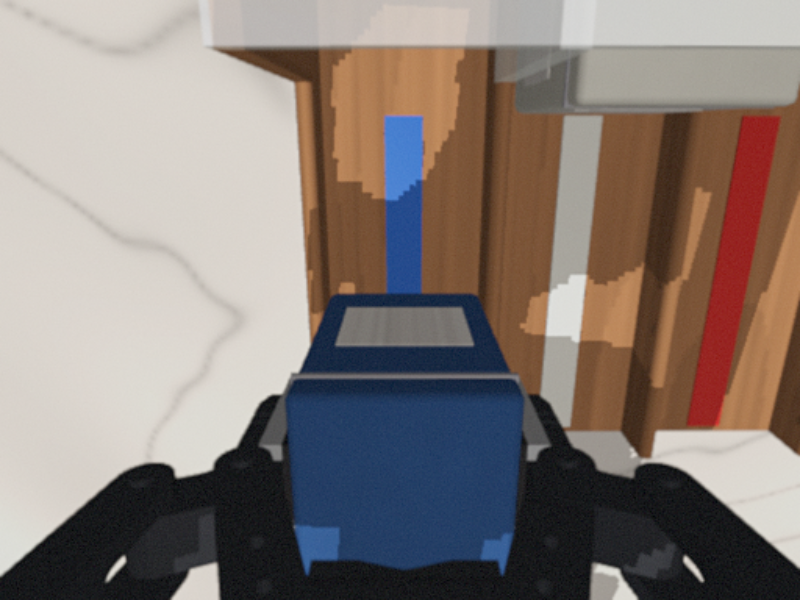

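The view shows the blue strip (403,200) lined up with the tin's centre (404) and parallel to it, with the walls clear on both sides. I'll lower gently and feel for the floor.

>>> {"api": "arm_command", "payload": {
  "series": "0 0 8 0 0 0;0 0 8 0 0 0;0 0 4 0 0 0;0 0 2 0 0 0;0 0 1 0 0 0;0 0 0.5 0 0 0;0 0 0 0 0 0;0 0 0 0 0 0"
}}

```text
clock: 7.17
eef_pos: [535.7, 29.1, 99.3]
tcp_rot: [3.111, 0.081, -0.382]
wrist_force: [0.1, 0.4, -1.7]
grip_width: 51.9
grip_force: 32.7
```

>>> {"api": "arm_command", "payload": {
  "series": "0 0 0.7 0 0 0;0 0 0.7 0 0 0;0 0 0.6 0 0 0;0 0 0 0 0 0"
}}

```text
clock: 7.5
eef_pos: [534.8, 29.1, 97.0]
tcp_rot: [3.111, 0.081, -0.383]
wrist_force: [-0.5, -0.5, -3.2]
grip_width: 51.8
grip_force: 32.7
```

>>> {"api": "arm_command", "payload": {
  "series": "0 0 0.7 0 0 0;0 0 0.7 0 0 0;0 0 0.6 0 0 0;0 0 0 0 0 0"
}}

```text
clock: 7.83
eef_pos: [534.3, 29.1, 95.0]
tcp_rot: [3.111, 0.081, -0.383]
wrist_force: [-0.1, 0.2, -2.8]
grip_width: 51.2
grip_force: 32.7
```

>>> {"api": "arm_command", "payload": {
  "series": "0 0 0.5 0 0 0;0 0 0.5 0 0 0;0 0 0 0 0 0"
}}

```text
clock: 8.08
eef_pos: [534.3, 29.0, 94.4]
tcp_rot: [3.111, 0.081, -0.382]
wrist_force: [-0.6, 0.5, -0.4]
grip_width: 51.9
grip_force: 32.7
```

>>> {"api": "arm_command", "payload": {
  "series": "0 0 0.5 0 0 0;0 0 0.5 0 0 0;0 0 0 0 0 0"
}}

```text
clock: 8.33
eef_pos: [534.3, 29.1, 94.4]
tcp_rot: [3.111, 0.081, -0.382]
wrist_force: [-2.8, 1.2, 5.4]
grip_width: 51.7
grip_force: 33.5
```

>>> {"api": "arm_command", "payload": {
  "series": "0 0 -0.5 0 0 0;0 0 0 0 0 0;0 0 0 0 0 0;0 0 0 0 0 0;0 0 0 0 0 0;0 0 0 0 0 0",
  "fingers": 0.82
}}

```text
clock: 8.83
eef_pos: [534.0, 29.0, 93.6]
tcp_rot: [3.111, 0.081, -0.383]
wrist_force: [-0.8, 0.8, -0.7]
grip_width: 70.3
grip_force: 0.0
```

>>> {"api": "arm_command", "payload": {
  "series": "0 0 -8 0 0 0;0 0 -20 0 0 0;0 0 -30 0 0 0;0 0 -30 0 0 0;0 0 -20 0 0 0;0 0 0 0 0 0;0 0 0 0 0 0"
}}

```text
clock: 9.42
eef_pos: [561.4, 30.3, 200.3]
tcp_rot: [3.111, 0.081, -0.377]
wrist_force: [-0.9, 0.7, -0.5]
grip_width: 69.9
grip_force: 0.0
```

```bash
python3 - <<'E'
from h import *
im,c=snap("wrist","w4.png")
L=np.radians(35)
go(lane(-35,130,66,L),lane(-35,40,66,L),lane(10,28,66,L))
E
```

```text
at [560.2  30.4 198.7] t 9.47 F [0.27 0.07 0.01] w 70.1 gf 0.0
turn [-0.     0.611 -0.   ] then shift [-80.8   0.7 -33.1] ->  [473.   25.2 200.6]
turn [0. 0. 0.] then shift [-51.6  -0.   73.7] ->  [451.3  24.  113.3]
turn [0. 0. 0.] then shift [30.   0.  35.6] ->  [492.   26.2  90.7]
```

View pics/w4.png

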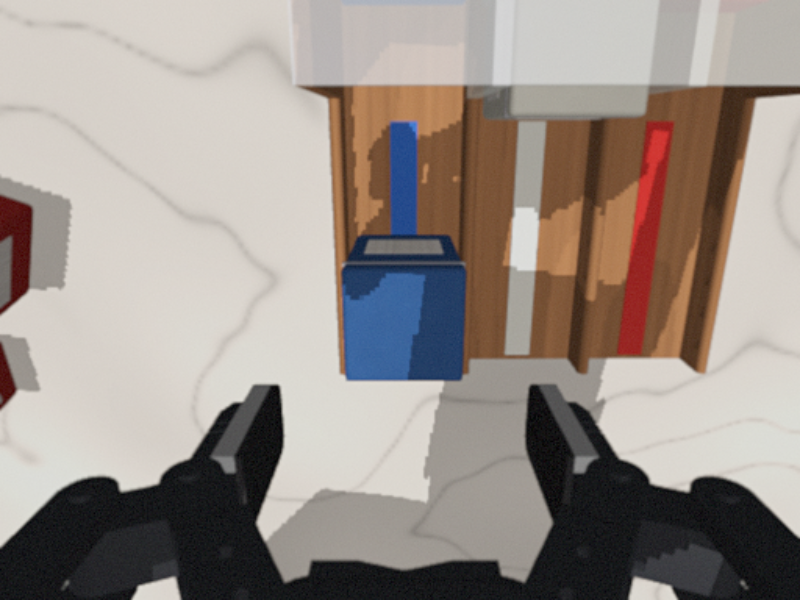

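The tin stands upright and square in the blue lane (lid (404,320)), with space behind it for the fingers. Next I'll lean the gripper back, shut the fingers and push from behind.

>>> {"api": "arm_command", "payload": {
  "series": "0 0 0 0 0.122 0;0 0 0 0 0.122 0;0 0 0 0 0.122 0;0 0 0 0 0.122 0;0 0 0 0 0.123 0;-16 0.1 -7 0 0 0;-22 0.2 -9 0 0 0;-22 0.2 -9 0 0 0;-21 0.2 -8 0 0 0;0 0 0 0 0 0;0 0 0 0 0 0;0 0 0 0 0 0",
  "fingers": 0
}}

```text
clock: 10.47
eef_pos: [473.0, 25.1, 199.9]
tcp_rot: [-3.079, -0.079, -0.57]
wrist_force: [0.1, 0.4, -0.3]
grip_width: 0.2
grip_force: 0.0
```

```bash
python3 - <<'E'
from h import *
L=np.radians(35)
go(lane(-8,26,66,L),lane(8,26,66,L))
E
```

```text
at [473.   25.1 199.9] t 10.47 F [ 0.1   0.39 -0.29] w 0.2 gf 0.0
turn [-0.     0.001 -0.001] then shift [-37.2  -0.1 100. ] ->  [474.1  25.2  93.2]
turn [0. 0. 0.] then shift [13.1  0.   9.2] ->  [489.6  26.   89.3]
```

>>> {"api": "arm_command", "payload": {
  "series": "-3 0 8 0 0 0;-7 0 19 0 0 0;-9 0 24 0 0 0;-9 0 24 0 0 0;-6 0 16 0 0 0;-3 0 9 0 0 0;0 0 0 0 0 0;3.3 0 2.3 0 0 0;3.3 0 2.3 0 0 0;3.3 0 2.3 0 0 0;3.3 0 2.3 0 0 0;0 0 0 0 0 0"
}}

```text
clock: 11.47
eef_pos: [491.2, 25.8, 90.6]
tcp_rot: [-3.078, -0.08, -0.573]
wrist_force: [-0.2, 0.3, -0.3]
grip_width: 0.2
grip_force: 0.0
```

>>> {"api": "arm_command", "payload": {
  "series": "2.5 0 1.7 0 0 0;2.5 0 1.7 0 0 0;2.5 0 1.7 0 0 0;2.5 0 1.7 0 0 0;2.5 0 1.7 0 0 0;2.5 0 1.7 0 0 0;2.5 0 1.7 0 0 0;2.5 0 1.7 0 0 0;2.5 0 1.7 0 0 0;2.5 0 1.7 0 0 0;0 0 0 0 0 0"
}}

```text
clock: 12.38
eef_pos: [519.7, 27.5, 82.8]
tcp_rot: [-3.078, -0.08, -0.571]
wrist_force: [0.5, -0.5, 0.1]
grip_width: -0.3
grip_force: 0.0
```

```bash
python3 - <<'E'
from h import *
L=np.radians(35)
go(lane(40,26,66,L),lane(100,26,66,L))
im,c=snap("wrist","w5.png")
E
```

```text
at [519.7  27.5  82.8] t 12.38 F [ 0.53 -0.52  0.12] w -0.3 gf 0.0
turn [-0. -0. -0.] then shift [ 0.3 -0.1  1.5] ->  [520.6  27.7  81.6]
turn [0. 0. 0.] then shift [49.1 -0.  34.4] ->  [578.7  30.7  67. ]
```

View pics/w5.png

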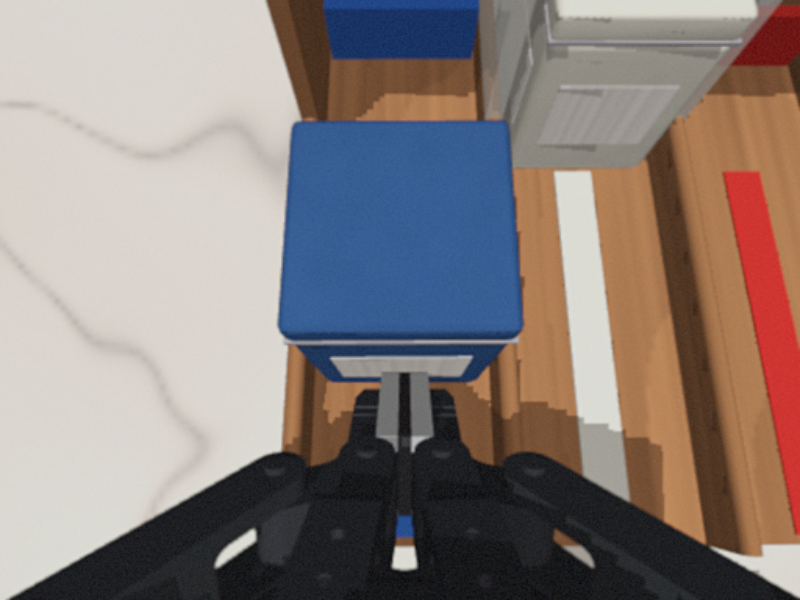

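The tin is being pushed centred, and both pads show: the blue pad's floor edge is at about (400,58) and the red pad's at about (770,66). I'll cast these onto the lane floor.

```bash
python3 - <<'E'
from h import *
c=cal("last"); x,y=axes(YAW); z=np.array([0,0,1.]); n=x*np.sin(A)+z*np.cos(A); d=np.cross(y,n)
px=np.array([[345,59],[400,59],[465,58],[770,66],[574,172],[740,172],[385,381],[330,381]])*.64
P=onplane(c,px,M0,n)-M0
for q,p in zip(px/.64,P): print(q,"s",(p@d).round(1),"y",(p@y).round(1))
E
```

```text
[345.  59.] s 186.4 y 90.2
[400.  59.] s 186.3 y 67.1
[465.  58.] s 186.9 y 39.7
[770.  66.] s 183.2 y -88.7
[574. 172.] s 132.5 y -0.9
[740. 172.] s 132.6 y -66.1
[385. 381.] s 51.3 y 72.1
[330. 381.] s 51.4 y 91.0
```

>>> {"api": "arm_command", "payload": {
  "series": "2.4 0 1.8 0 0 0;3.3 0 2.4 0 0 0;3.3 0 2.4 0 0 0;3.3 0 2.4 0 0 0;3.3 0 2.4 0 0 0;3.3 0 2.4 0 0 0;3.3 0 2.3 0 0 0;3.3 0 2.3 0 0 0;3.3 0 2.3 0 0 0;3.3 0 2.3 0 0 0;3.3 0 2.3 0 0 0;3.3 0 2.3 0 0 0;3.3 0 2.3 0 0 0;3.3 0 2.3 0 0 0;3.3 0 2.3 0 0 0;3.3 0 2.3 0 0 0;2.4 0 1.7 0 0 0;1.6 0 1.1 0 0 0;0 0 0 0 0 0"
}}

```text
clock: 14.02
eef_pos: [585.8, 31.0, 65.8]
tcp_rot: [-3.078, -0.08, -0.57]
wrist_force: [-0.4, -0.1, -0.3]
grip_width: 0.2
grip_force: 0.0
```

>>> {"api": "arm_command", "payload": {
  "series": "1.6 0 1.1 0 0 0;1.6 0 1.1 0 0 0;1.6 0 1.1 0 0 0;0.8 0 0.6 0 0 0;0.8 0 0.6 0 0 0;0.8 0 0.6 0 0 0;0 0 0 0 0 0"
}}

```text
clock: 14.6
eef_pos: [594.1, 31.5, 63.7]
tcp_rot: [-3.078, -0.08, -0.57]
wrist_force: [-0.3, 0.5, 0.0]
grip_width: 0.0
grip_force: 0.0
```

```bash
python3 - <<'E'
from h import *
L=np.radians(35)
go(lane(123,26,66,L))
im,c=snap("wrist","w6.png")
E
```

```text
at [594.1  31.5  63.7] t 14.6 F [-0.34  0.55  0.03] w 0.0 gf 0.0
turn [-0.  0. -0.] then shift [ 5.6 -0.1  4.6] ->  [601.   31.9  61.5]
```

View pics/w6.png

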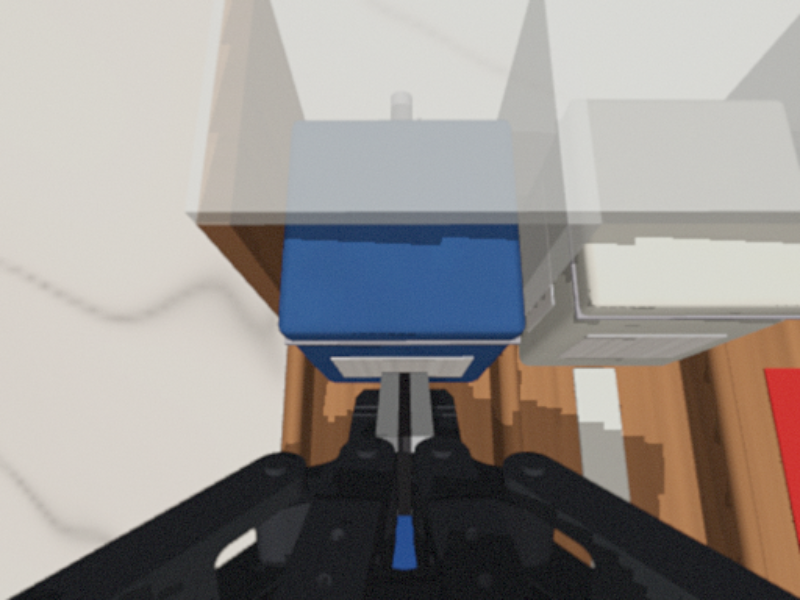

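The tin is now under the roof edge, level and centred, with the fingers in contact at (405,380). From here I take fine steps, watching the force.

>>> {"api": "arm_command", "payload": {
  "series": "0.6 0 0.4 0 0 0;0.6 0 0.4 0 0 0;0.6 0 0.4 0 0 0;0.6 0 0.4 0 0 0;0 0 0 0 0 0"
}}

```text
clock: 15.07
eef_pos: [596.9, 31.6, 63.1]
tcp_rot: [-3.078, -0.08, -0.57]
wrist_force: [-0.4, -0.1, 0.6]
grip_width: -0.0
grip_force: 0.1
```

>>> {"api": "arm_command", "payload": {
  "series": "0.4 0 0.3 0 0 0;0.4 0 0.3 0 0 0;0.4 0 0.3 0 0 0;0 0 0 0 0 0"
}}

```text
clock: 15.4
eef_pos: [598.3, 31.7, 62.7]
tcp_rot: [-3.078, -0.08, -0.57]
wrist_force: [-0.1, 0.1, -0.2]
grip_width: -0.2
grip_force: 0.2
```

>>> {"api": "arm_command", "payload": {
  "series": "0.4 0 0.3 0 0 0;0.4 0 0.3 0 0 0;0 0 0 0 0 0"
}}

```text
clock: 15.65
eef_pos: [599.3, 31.7, 62.4]
tcp_rot: [-3.078, -0.08, -0.57]
wrist_force: [-0.7, -0.4, -0.4]
grip_width: -0.1
grip_force: 0.2
```

>>> {"api": "arm_command", "payload": {
  "series": "0.4 0 0.3 0 0 0;0.4 0 0.3 0 0 0;0 0 0 0 0 0"
}}

```text
clock: 15.9
eef_pos: [600.3, 31.8, 62.2]
tcp_rot: [-3.078, -0.08, -0.57]
wrist_force: [0.3, -0.7, 1.5]
grip_width: -0.1
grip_force: 0.3
```

>>> {"api": "arm_command", "payload": {
  "series": "0.4 0 0.3 0 0 0;0.4 0 0.3 0 0 0;0 0 0 0 0 0"
}}

```text
clock: 16.15
eef_pos: [601.1, 31.9, 61.9]
tcp_rot: [-3.078, -0.08, -0.57]
wrist_force: [-2.6, 0.4, 2.4]
grip_width: -0.2
grip_force: 1.5
```

>>> {"api": "arm_command", "payload": {
  "series": "0.4 0 0.3 0 0 0;0 0 0 0 0 0"
}}

```text
clock: 16.32
eef_pos: [601.4, 31.9, 61.8]
tcp_rot: [-3.079, -0.08, -0.569]
wrist_force: [-3.2, 0.1, 5.0]
grip_width: 0.1
grip_force: 2.6
```

The stop was felt: about 4 N along the lane, after 1 mm of give where the camera predicted the pad. I'll back off gently and go for the red tin.

>>> {"api": "arm_command", "payload": {
  "series": "-0.4 0 -0.3 0 0 0;-0.4 0 -0.3 0 0 0;-0.8 0 -0.6 0 0 0;-3 0 -2 0 0 0;-8 0 -5.6 0 0 0;-14 0 -10 0 0 0;-16 0 -12 0 0 0;0 0 -30 0 0 0;0 0 -38 0 0 0;0 0 -38 0 0 0;0 0 -30 0 0 0;0 0 0 0 0 0;0 0 0 0 0 0"
}}

```text
clock: 17.4
eef_pos: [502.7, 26.4, 204.7]
tcp_rot: [-3.078, -0.081, -0.578]
wrist_force: [-0.8, -0.5, -0.8]
grip_width: -0.1
grip_force: 0.0
```

```bash
python3 - <<'E'
from h import *
ya=np.radians(-4.8)
go(down([404,343,200],ya),down([404,343,40],ya))
E
```

```text
at [502.7  26.4 204.7] t 17.4 F [-0.8  -0.46 -0.82] w -0.1 gf 0.0
turn [-0.024 -0.371  0.135] then shift [-124.8 -307.2    4.7] ->  [404. 343. 200.]
turn [0. 0. 0.] then shift [  0.   0. 160.] ->  [404. 343.  40.]
```

>>> {"api": "arm_command", "payload": {
  "series": "0 0 0 -0.006 -0.093 0.034;0 0 0 -0.006 -0.093 0.034;0 0 0 -0.006 -0.093 0.034;0 0 0 -0.006 -0.092 0.033;-6.8 -15 0.4 0 0 0;-10.4 -25.6 0.4 0 0 0;-12 -30 0.4 0 0 0;-12 -30 0.4 0 0 0;-12 -30 0.4 0 0 0;-12 -30 0.4 0 0 0;-12 -30 0.4 0 0 0;-12 -30 0.4 0 0 0;-12 -30 0.4 0 0 0;-10.4 -25.6 0.4 0 0 0;-7.4 -17 0.4 0 0 0;-5.8 -14 0.4 0 0 0;0 0 0 0 0 0;0 0 0 0 0 0;0 0 0 0 0 0",
  "fingers": 0.85
}}

```text
clock: 18.98
eef_pos: [403.2, 342.4, 197.2]
tcp_rot: [3.139, -0.132, -0.011]
wrist_force: [0.3, -0.8, -0.2]
grip_width: 72.8
grip_force: 0.0
```

```bash
python3 - <<'E'
from h import *
im,c=snap("wrist","w7.png")
hsv=cv2.cvtColor(im,cv2.COLOR_RGB2HSV);H,S,V=[hsv[:,:,i].astype(int) for i in range(3)]
for nm,m in (("red",((H<6)|(H>174))&(S>170)&(V>75)),("yel",(H>22)&(H<38)&(S>150))):
  n,l,st,ce=cv2.connectedComponentsWithStats(m.astype(np.uint8))
  for i in range(1,n):
    if st[i,4]>300:
        ys,xs=np.where(l==i);P=onz(c,np.c_[xs,ys],76)[:,:2].astype(np.float32);print(nm,st[i].tolist(),np.percentile(V[l==i],[5,50,95]),cv2.minAreaRect(P),P.min(0),P.max(0))
ya=np.radians(-4.8)
go(down([404,343,40],ya))
E
```

```text
red [239, 0, 130, 92, 8926] [155. 169. 176.] ((509.10943603515625, 303.4974060058594), (75.95153045654297, 62.24403762817383), 70.51258850097656) [468.37555 257.57526] [532.3768 348.2547]
red [222, 152, 65, 62, 3860] [ 97. 104. 162.] ((403.6827087402344, 345.29937744140625), (49.89981460571289, 50.2969970703125), 85.0943603515625) [376.57736 318.9909 ] [430.3935 372.0262]
yel [106, 219, 116, 94, 3271] [ 86.  91. 100.] ((341.0677795410156, 426.1844787597656), (95.34115600585938, 84.14298248291016), 71.75704956054688) [286.20724 380.05554] [378.42758 484.53888]
yel [159, 282, 53, 71, 1935] [ 88. 188. 191.] ((282.7438659667969, 429.7645263671875), (54.360191345214844, 57.69336700439453), 29.691600799560547) [244.84378 395.88022] [319.7763  445.91953]
at [403.6 342.3 197.5] t 19.03 F [-0.04  0.47 -1.29] w 72.2 gf 0.0
turn [ 0.     0.007 -0.001] then shift [  0.4  -0.7 157.5] ->  [404. 343.  40.]
```

View pics/w7.png

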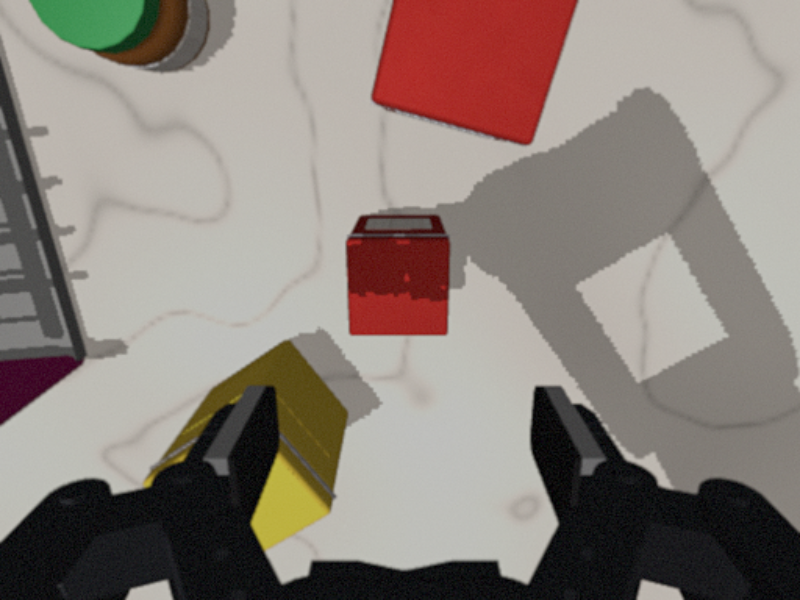

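The wrist view shows the small red tin at (398,285), square to the fingers and about 3 mm off to the left. The yellow look-alike is near the left finger, so I'll check its corners before descending.

```bash
python3 - <<'E'
from h import *
c=cal("top"); im=np.load("top.npy"); hsv=cv2.cvtColor(im,cv2.COLOR_RGB2HSV);H,S,V=[hsv[:,:,i].astype(int) for i in range(3)]
m=(H>22)&(H<38)&(S>150)&(V>150)
m[:, :90]=0; ys,xs=np.where(m); ps=np.c_[xs,ys]
for z in(76,90,105):
    r=cv2.minAreaRect(onz(c,ps,z)[:,:2].astype(np.float32)); print(z,np.round(r[0],1),np.round(r[1],1),cv2.boxPoints(r).round(0).tolist())
E
```

```text
76 [306.5 443.1] [70.7 69.3] [[259.0, 456.0], [293.0, 396.0], [354.0, 430.0], [320.0, 491.0]]
90 [306.8 438.9] [70.1 68.7] [[259.0, 452.0], [293.0, 392.0], [354.0, 426.0], [320.0, 486.0]]
105 [307.  434.4] [69.3 67.9] [[260.0, 447.0], [294.0, 388.0], [354.0, 422.0], [320.0, 481.0]]
```

>>> {"api": "arm_command", "payload": {
  "series": "0.3 -2 15 0 0.007 0;0 -1 25 0 0 0;0 0 28 0 0 0;0 0 28 0 0 0;0 0 25 0 0 0;0 0 18 0 0 0;0 0 11 0 0 0;0 0 6.5 0 0 0;0 0 0 0 0 0;0 0 0 0 0 0"
}}

```text
clock: 19.87
eef_pos: [405.1, 346.3, 42.5]
tcp_rot: [-3.137, 0.133, -0.004]
wrist_force: [0.2, 0.3, -0.1]
grip_width: 72.8
grip_force: 0.0
```

>>> {"api": "arm_command", "payload": {
  "series": "0 0 0 0 0 0;0 0 0 0 0 0;0 0 0 0 0 0;0 0 0 0 0 0;0 0 0 0 0 0;0 0 0 0 0 0;0 0 0 0 0 0;0 0 0 0 0 0",
  "fingers": 0.4,
  "force": 30
}}

```text
clock: 20.53
eef_pos: [405.5, 346.9, 43.3]
tcp_rot: [-3.137, 0.132, -0.006]
wrist_force: [1.1, -1.0, 7.5]
grip_width: 51.2
grip_force: 32.9
```

```bash
python3 - <<'E'
from h import *
ya=np.radians(-4.8)
go(down([404,345,230],ya),lane(-60,190,-66),lane(50,75,-66))
E
```

```text
at [405.5 346.9  43.3] t 20.53 F [ 1.11 -1.04  7.48] w 51.2 gf 32.9
turn [-0.002 -0.004 -0.   ] then shift [  -1.3    2.  -186.7] ->  [404. 345. 230.]
turn [-0.017 -0.244 -0.135] then shift [ 32.8 455.  -44.1] ->  [ 470.2 -107.2  264.9]
turn [0. 0. 0.] then shift [110.  -0. 115.] ->  [ 549.  -103.   126.7]
```

>>> {"api": "arm_command", "payload": {
  "series": "0 0 -10 0 0 0;0 0 -25 0 0 0;0 0 -36 0 0 0;0 0 -36 0 0 0;0 0 -36 0 0 0;0 0 -28 0 0 0;0 0 -16 0 0 0;0 0 0 -0.006 -0.082 -0.045;0 0 0 -0.006 -0.082 -0.045;0 0 0 -0.007 -0.084 -0.045;1.5 18 -2 0 0 0;2 28 -3 0 0 0;2.4 34 -3.3 0 0 0;2.4 34 -3.3 0 0 0;2.4 34 -3.3 0 0 0;2.4 34 -3.3 0 0 0;2.4 34 -3.3 0 0 0;2.4 34 -3.3 0 0 0;2.4 34 -3.3 0 0 0;2.4 34 -3.3 0 0 0"
}}

```text
clock: 22.2
eef_pos: [449.8, 28.8, 254.9]
tcp_rot: [3.109, 0.081, -0.385]
wrist_force: [1.5, 0.2, -0.7]
grip_width: 51.4
grip_force: 32.3
```

>>> {"api": "arm_command", "payload": {
  "series": "2.4 34 -3.3 0 0 0;2.4 34 -3.3 0 0 0;2.4 34 -3.3 0 0 0;2 28 -2 0 0 0;1 10 -1 0 0 0;0 0 0 0 0 0;0 0 0 0 0 0;0 0 0 0 0 0"
}}

```text
clock: 22.87
eef_pos: [470.1, -107.6, 264.4]
tcp_rot: [3.11, 0.082, -0.386]
wrist_force: [-0.3, 1.2, -1.2]
grip_width: 51.6
grip_force: 32.4
```

```bash
cat > strips.py <<'E'
from h import *
im,c=snap("wrist","w8.png")
hsv=cv2.cvtColor(im,cv2.COLOR_RGB2HSV);H,S,V=[hsv[:,:,i].astype(int) for i in range(3)]
x,y=axes(YAW); n=x*np.sin(A)+np.array([0,0,1])*np.cos(A); d=np.cross(y,n)
for nm,m in(("red",((H<6)|(H>174))&(S>180)&(V>70)),("blue",(H>105)&(H<125)&(S>140)&(V>60))):
    k,l,st,ce=cv2.connectedComponentsWithStats(m.astype(np.uint8))
    for i in range(1,k):
        if st[i,4]>150:
            ys,xs=np.where(l==i); P=onplane(c,np.c_[xs,ys],M0,n)-M0; s=P@d
            print(nm,st[i].tolist(),"s",s.min().round(1),s.max().round(1),"fit",np.polyfit(s,P@y,1).round(3))
E
python3 - <<'E'
from h import *
go(lane(50,110,-66),lane(50,72,-66))
import strips
E
```

```text
at [ 470.1 -107.6  264.4] t 22.87 F [-0.29  1.17 -1.17] w 51.6 gf 32.4
turn [0.001 0.003 0.   ] then shift [110.   -0.4  79.5] ->  [ 557.5 -102.6  160.6]
turn [0. 0. 0.] then shift [-0. -0. 38.] ->  [ 548.3 -103.1  123.8]
red [250, 0, 16, 98, 1260] s 3.4 83.6 fit [ 2.4000e-02 -6.7196e+01]
red [195, 189, 128, 48, 2642] s -138.0 -85.9 fit [-6.5000e-02 -7.4128e+01]
red [184, 243, 150, 125, 16470] s -313.0 -145.9 fit [ 1.0000e-03 -6.6448e+01]
blue [95, 0, 27, 98, 1418] s 3.7 84.0 fit [2.0000e-03 6.6502e+01]
```

>>> {"api": "arm_command", "payload": {
  "series": "12 0 9 0 0.003 0;20 -0.1 14 0 0 0;25 -0.1 18 0 0 0;25 -0.1 18 0 0 0;17 -0.1 12 0 0 0;11 0 8.5 0 0 0;0 0 10 0 0 0;0 0 12 0 0 0;0 0 10 0 0 0;0 0 6 0 0 0;0 0 0 0 0 0;0 0 0 0 0 0;0 0 0 0 0 0"
}}

```text
clock: 24.0
eef_pos: [549.1, -104.9, 124.8]
tcp_rot: [3.109, 0.08, -0.379]
wrist_force: [-0.9, -0.3, -1.9]
grip_width: 51.5
grip_force: 32.4
```

```bash
python3 - <<'E'
from h import *
go(lane(50,46,-66),lane(50,43.3,-66))
import strips
P=proj(cal("last"),[lane(s,0,-66)[0] for s in(90,110,130)]); print(P.round(1))
E
```

```text
at [ 549.1 -104.9  124.8] t 24.0 F [-0.92 -0.3  -1.91] w 51.5 gf 32.4
turn [ 0.002 -0.002 -0.001] then shift [-0.4 -1.9 27.1] ->  [ 542.  -103.4   98.5]
turn [0. 0. 0.] then shift [ 0.  -0.   2.7] ->  [ 541.4 -103.4   95.9]
red [194, 112, 130, 125, 4221] s 28.7 110.6 fit [ 3.8000e-02 -6.9516e+01]
red [184, 243, 150, 126, 16424] s -83.9 23.8 fit [ 1.0000e-02 -6.7989e+01]
blue [16, 76, 59, 195, 4138] s 3.2 131.9 fit [1.0000e-03 6.6844e+01]
[[254.8 146. ]
 [254.6 113.1]
 [254.4  78.2]]
```

```bash
python3 - <<'E'
from h import *
im=np.load("last.npy").astype(int)
for r in(80,90,100,115,125,140,150,160,260,290):
    row=im[r]; b=np.where((row[:,0]>1.8*row[:,1]+10)&(row[:,0]>2.2*row[:,2]))[0]; b=b[(b>170)&(b<340)]
    g=np.split(b,np.where(np.diff(b)>2)[0]+1); print(r,[(int(k[0]),int(k[-1]),im[r,k].mean(0).round().tolist()) for k in g if len(k)>4])
E
```

```text
80 [(242, 265, [213.0, 68.0, 62.0])]
90 [(242, 265, [214.0, 70.0, 64.0])]
100 [(242, 265, [213.0, 72.0, 66.0])]
115 [(243, 265, [213.0, 73.0, 67.0])]
125 [(242, 265, [184.0, 59.0, 53.0])]
140 [(243, 265, [147.0, 36.0, 32.0])]
150 [(243, 265, [147.0, 36.0, 33.0])]
160 [(243, 265, [146.0, 36.0, 33.0])]
260 [(184, 333, [121.0, 30.0, 27.0])]
290 [(186, 331, [121.0, 30.0, 27.0])]
```

The strip's mid column is 254 against the tin's 258.5, so I shift 2 mm left (tool y −2), then lower.

>>> {"api": "arm_command", "payload": {
  "series": "0 -1 0 0 0 0;0 -1.1 4 0 0 0;0 0 8 0 0 0;0 0 7 0 0 0;0 0 3 0 0 0;0 0 1.5 0 0 0;0 0 0.5 0 0 0;0 0 0 0 0 0;0 0 0 0 0 0"
}}

```text
clock: 24.8
eef_pos: [543.0, -103.0, 100.8]
tcp_rot: [3.109, 0.08, -0.38]
wrist_force: [-0.6, 1.0, -0.9]
grip_width: 51.3
grip_force: 32.4
```

>>> {"api": "arm_command", "payload": {
  "series": "0 0 0.7 0 0 0;0 0 0.7 0 0 0;0 0 0.6 0 0 0;0 0 0 0 0 0"
}}

```text
clock: 25.13
eef_pos: [542.2, -102.9, 98.6]
tcp_rot: [3.11, 0.08, -0.381]
wrist_force: [-0.1, 0.3, -2.1]
grip_width: 51.5
grip_force: 32.4
```

>>> {"api": "arm_command", "payload": {
  "series": "0 0 0.5 0 0 0;0 0 0.5 0 0 0;0 0 0 0 0 0"
}}

```text
clock: 25.38
eef_pos: [542.0, -102.9, 97.6]
tcp_rot: [3.11, 0.08, -0.381]
wrist_force: [-0.2, 0.1, -2.4]
grip_width: 51.8
grip_force: 32.4
```

>>> {"api": "arm_command", "payload": {
  "series": "0 0 0.7 0 0 0;0 0 0.7 0 0 0;0 0 0 0 0 0"
}}

```text
clock: 25.63
eef_pos: [541.6, -102.9, 96.2]
tcp_rot: [3.11, 0.08, -0.381]
wrist_force: [0.2, -0.7, -1.2]
grip_width: 51.9
grip_force: 32.4
```

>>> {"api": "arm_command", "payload": {
  "series": "0 0 0.5 0 0 0;0 0 0.5 0 0 0;0 0 0 0 0 0"
}}

```text
clock: 25.88
eef_pos: [541.7, -103.0, 96.0]
tcp_rot: [3.11, 0.08, -0.38]
wrist_force: [-1.1, 0.6, 4.0]
grip_width: 51.6
grip_force: 32.9
```

Floor contact felt. I'll release and rise.

>>> {"api": "arm_command", "payload": {
  "series": "0 0 -0.3 0 0 0;0 0 0 0 0 0;0 0 0 0 0 0;0 0 0 0 0 0;0 0 0 0 0 0;0 0 0 0 0 0",
  "fingers": 0.82
}}

```text
clock: 26.38
eef_pos: [541.5, -103.0, 95.5]
tcp_rot: [3.11, 0.08, -0.381]
wrist_force: [-0.5, -0.3, 0.2]
grip_width: 70.0
grip_force: 0.0
```

>>> {"api": "arm_command", "payload": {
  "series": "0 0 -8 0 0 0;0 0 -20 0 0 0;0 0 -30 0 0 0;0 0 -30 0 0 0;0 0 -20 0 0 0;0 0 0 0 0 0;0 0 0 0 0 0"
}}

```text
clock: 26.97
eef_pos: [568.8, -101.7, 202.4]
tcp_rot: [3.109, 0.08, -0.375]
wrist_force: [-0.3, -0.5, -0.4]
grip_width: 69.7
grip_force: 0.0
```

```bash
python3 - <<'E'
from h import *
L=np.radians(35)
go(lane(-35,130,-66,L),lane(-8,26,-66,L))
im,c=snap("wrist","w9.png")
m=((im[:,:,0]>2.2*im[:,:,2].astype(int))&(im[:,:,0]>1.8*im[:,:,1].astype(int)+10)).astype(np.uint8)
x,y=axes(YAW); n=x*np.sin(A)+np.array([0,0,1])*np.cos(A); d=np.cross(y,n)
k,l,st,ce=cv2.connectedComponentsWithStats(m)
for i in range(1,k):
    if st[i,4]>800:
        ys,xs=np.where(l==i)
        P=onplane(c,np.c_[xs,ys],M0+76*n,n)-M0; q=np.c_[P@d,P@y].astype(np.float32); print(st[i].tolist(),cv2.minAreaRect(q))
        for r in range(ys.min()+5,ys.max(),20): print(r,xs[ys==r].min(),xs[ys==r].max(),end="; ")
E
```

```text
at [ 568.8 -101.7  202.4] t 26.97 F [-0.32 -0.47 -0.4 ] w 69.7 gf 0.0
turn [ 0.003  0.607 -0.   ] then shift [-83.7   0.3 -30.2] ->  [ 479.9 -106.6  200.6]
turn [0. 0. 0.] then shift [-37.5  -0.  100.7] ->  [ 481.  -106.6   93.2]
[223, 77, 71, 90, 1752] ((104.15281677246094, -65.9299087524414), (45.02800369262695, 54.40385818481445), 89.8274154663086)
82 249 265; 102 249 265; 122 249 265; 142 249 265; 162 225 292; [219, 170, 79, 73, 5572] ((48.6787109375, -65.93829345703125), (51.44114685058594, 51.24904251098633), 89.82283020019531)
175 219 297; 195 220 297; 215 221 296; 235 222 295;
```

The lid measures 51 x 51 mm, square and centred in the red lane (s = 48.7, y = −65.9), so it stands well.

>>> {"api": "arm_command", "payload": {
  "series": "0 0 0 0 0.121 0;0 0 0 0 0.121 0;0 0 0 0 0.121 0;0 0 0 0 0.121 0;0 0 0 0.003 0.123 0;-17 0 -6 0 0 0;-23 0.1 -8 0 0 0;-23 0.1 -8 0 0 0;-21 0.1 -8 0 0 0;0 0 0 0 0 0;0 0 0 0 0 0;0 0 0 0 0 0",
  "fingers": 0
}}

```text
clock: 28.02
eef_pos: [478.6, -106.5, 198.2]
tcp_rot: [-3.078, -0.08, -0.565]
wrist_force: [0.5, 0.3, 0.2]
grip_width: -0.4
grip_force: 0.0
```

>>> {"api": "arm_command", "payload": {
  "series": "-3 0 8 0 0 0;-7 0 19 0 0 0;-9 0 24 0 0 0;-9 0 24 0 0 0;-6 0 16 0 0 0;-3 0 9 0 0 0;0 0 0 0 0 0;0 0 0 0 0 0"
}}

```text
clock: 28.68
eef_pos: [479.7, -106.1, 91.6]
tcp_rot: [-3.078, -0.081, -0.563]
wrist_force: [-0.0, -1.2, -0.6]
grip_width: -0.2
grip_force: 0.0
```

```bash
python3 - <<'E'
from h import *
L=np.radians(35)
go(lane(-8,26,-66,L),lane(102,26,-66,L))
E
```

```text
at [ 479.7 -106.1   91.6] t 28.68 F [-0.02 -1.23 -0.64] w -0.2 gf 0.0
turn [-0.002  0.004 -0.   ] then shift [ 1.8  0.6 -1. ] ->  [ 481.  -106.6   93.2]
turn [0. 0. 0.] then shift [90.1  0.  63.1] ->  [ 587.6 -101.    66.6]
```

>>> {"api": "arm_command", "payload": {
  "series": "3.3 0.3 1.3 0 0.004 0;3.3 0.3 2.2 0 0 0;3.3 0 2.3 0 0 0;3.3 0 2.3 0 0 0;2.5 0 1.7 0 0 0;2.5 0 1.7 0 0 0;3.3 0 2.3 0 0 0;3.3 0 2.3 0 0 0;3.3 0 2.3 0 0 0;3.3 0 2.3 0 0 0;3.3 0 2.3 0 0 0;3.3 0 2.3 0 0 0;2.5 0 1.7 0 0 0;1.6 0 1.1 0 0 0;0 0 0 0 0 0"
}}

```text
clock: 29.93
eef_pos: [529.1, -104.2, 80.7]
tcp_rot: [-3.077, -0.081, -0.571]
wrist_force: [1.7, 0.7, 0.2]
grip_width: 0.3
grip_force: 0.0
```

```bash
python3 - <<'E'
from h import *
L=np.radians(35)
go(lane(100,26,-66,L))
im,c=snap("wrist","w10.png")
I=im.astype(int)
for col in(225,250,280):
    r=np.where((I[:,col,0]>2.2*I[:,col,2])&(I[:,col,0]>2.6*I[:,col,1]))[0]; g=np.split(r,np.where(np.diff(r)>1)[0]+1)
    print(col,[(int(k[0]),int(k[-1])) for k in g if len(k)>2])
for row in(150,200): 
    r=np.where((I[row,:,0]>2.2*I[row,:,2])&(I[row,:,0]>2.6*I[row,:,1]))[0]; print(row,r.min(),r.max())
x,y=axes(YAW); n=x*np.sin(A)+np.array([0,0,1])*np.cos(A); d=np.cross(y,n)
for q in range(0,90,6):
    p=onplane(c,[[250,q]],M0,n)[0]-M0; print(q,round(p@d,1),end=" | ")
E
```

```text
at [ 529.1 -104.2   80.7] t 29.93 F [1.71 0.71 0.2 ] w 0.3 gf 0.0
turn [-0.002 -0.001 -0.   ] then shift [47.9 -0.1 33.1] ->  [ 585.6 -101.1   67. ]
225 [(5, 43), (75, 215), (220, 226)]
250 [(6, 43), (75, 215), (220, 225)]
280 [(5, 42), (76, 215), (220, 225), (241, 243)]
150 181 330
200 178 334
0 219.6 | 6 214.4 | 12 209.3 | 18 204.3 | 24 199.3 | 30 194.4 | 36 189.6 | 42 184.8 | 48 180.1 | 54 175.4 | 60 170.8 | 66 166.3 | 72 161.8 | 78 157.4 | 84 153.1 |
```

The red pad's floor edge casts to s ≈ 183.6, which means contact with the tool at s ≈ 120. I'll push to about s = 110, then feel.

>>> {"api": "arm_command", "payload": {
  "series": "2.4 0 1.7 0 0 0;3.3 0 2.3 0 0 0;3.3 0 2.3 0 0 0;3.3 0 2.3 0 0 0;3.3 0 2.3 0 0 0;3.3 0 2.3 0 0 0;3.3 0 2.3 0 0 0;3.3 0 2.3 0 0 0;3.3 0 2.3 0 0 0;3.3 0 2.3 0 0 0;3.3 0 2.3 0 0 0;3.3 0 2.3 0 0 0;3.3 0 2.3 0 0 0;3.3 0 2.3 0 0 0;3.3 0 2.3 0 0 0;3.3 0 2.3 0 0 0;2.4 0 1.7 0 0 0;1.6 0 1.1 0 0 0;0 0 0 0 0 0"
}}

```text
clock: 31.57
eef_pos: [595.4, -100.7, 64.6]
tcp_rot: [-3.077, -0.081, -0.572]
wrist_force: [-0.1, 1.2, 0.2]
grip_width: 0.3
grip_force: 0.0
```

>>> {"api": "arm_command", "payload": {
  "series": "0.8 0 0.6 0 0 0;0.8 0 0.6 0 0 0;0.8 0 0.6 0 0 0;0.8 0 0.6 0 0 0;0 0 0 0 0 0"
}}

```text
clock: 31.98
eef_pos: [598.9, -100.6, 63.5]
tcp_rot: [-3.077, -0.081, -0.572]
wrist_force: [0.7, -0.0, -0.4]
grip_width: -0.2
grip_force: 0.0
```

```bash
python3 - <<'E'
from h import *
L=np.radians(35)
go(lane(120,26,-66,L))
im,c=snap("wrist","w11.png");I=im.astype(int)
for row in(150,200): 
    r=np.where((I[row,:,0]>2.2*I[row,:,2])&(I[row,:,0]>2.6*I[row,:,1]))[0]; r=r[r>100]; print(row,r.min(),r.max())
for col in(225,250,280):
    r=np.where((I[:,col,0]>2.2*I[:,col,2])&(I[:,col,0]>2.6*I[:,col,1]))[0]; g=np.split(r,np.where(np.diff(r)>1)[0]+1)
    print(col,[(int(k[0]),int(k[-1])) for k in g if len(k)>2])
E
```

```text
at [ 598.9 -100.6   63.5] t 31.98 F [ 0.69 -0.04 -0.44] w -0.2 gf 0.0
turn [-0.001 -0.001 -0.   ] then shift [ 5.2 -0.2  3.4] ->  [ 605.  -100.1   62.2]
150 182 332
200 178 334
225 [(136, 216), (221, 226)]
250 [(136, 216), (221, 226)]
280 [(135, 216), (221, 226)]
```

>>> {"api": "arm_command", "payload": {
  "series": "0.6 0 0.4 0 0 0;0.6 0 0.4 0 0 0;0.6 0 0.4 0 0 0;0 0 0 0 0 0"
}}

```text
clock: 32.37
eef_pos: [601.0, -100.4, 63.0]
tcp_rot: [-3.077, -0.081, -0.571]
wrist_force: [-0.2, 0.5, -0.0]
grip_width: -0.1
grip_force: 0.1
```

>>> {"api": "arm_command", "payload": {
  "series": "0.4 0 0.3 0 0 0;0.4 0 0.3 0 0 0;0 0 0 0 0 0"
}}

```text
clock: 32.62
eef_pos: [601.9, -100.4, 62.7]
tcp_rot: [-3.077, -0.081, -0.571]
wrist_force: [-0.3, -0.2, 0.6]
grip_width: -0.3
grip_force: 0.1
```

>>> {"api": "arm_command", "payload": {
  "series": "0.4 0 0.3 0 0 0;0.4 0 0.3 0 0 0;0 0 0 0 0 0"
}}

```text
clock: 32.87
eef_pos: [602.9, -100.3, 62.4]
tcp_rot: [-3.077, -0.081, -0.571]
wrist_force: [-0.7, 0.4, -0.4]
grip_width: -0.1
grip_force: 0.2
```

>>> {"api": "arm_command", "payload": {
  "series": "0.4 0 0.3 0 0 0;0 0 0 0 0 0"
}}

```text
clock: 33.03
eef_pos: [603.4, -100.3, 62.3]
tcp_rot: [-3.077, -0.081, -0.571]
wrist_force: [-0.2, -0.1, 0.2]
grip_width: 0.1
grip_force: 0.2
```

>>> {"api": "arm_command", "payload": {
  "series": "0.4 0 0.3 0 0 0;0.4 0 0.3 0 0 0;0 0 0 0 0 0"
}}

```text
clock: 33.28
eef_pos: [604.3, -100.2, 62.1]
tcp_rot: [-3.077, -0.081, -0.571]
wrist_force: [-0.2, 0.4, 0.6]
grip_width: 0.0
grip_force: 0.3
```

>>> {"api": "arm_command", "payload": {
  "series": "0.4 0 0.3 0 0 0;0.4 0 0.3 0 0 0;0 0 0 0 0 0"
}}

```text
clock: 33.53
eef_pos: [605.1, -100.2, 61.8]
tcp_rot: [-3.077, -0.081, -0.571]
wrist_force: [-3.6, 0.1, 2.5]
grip_width: -0.1
grip_force: 2.0
```

>>> {"api": "arm_command", "payload": {
  "series": "0.4 0 0.3 0 0 0;0 0 0 0 0 0"
}}

```text
clock: 33.7
eef_pos: [605.5, -100.2, 61.7]
tcp_rot: [-3.077, -0.081, -0.571]
wrist_force: [-5.6, 0.4, 5.3]
grip_width: 0.1
grip_force: 3.0
```

The red stop is felt too, at s ≈ 120.5. I'll back off gently and rise clear.

>>> {"api": "arm_command", "payload": {
  "series": "-0.4 0 -0.3 0 0 0;-0.4 0 -0.3 0 0 0;-0.8 0 -0.6 0 0 0;-3 0 -2 0 0 0;-8 0 -5.6 0 0 0;-14 0 -10 0 0 0;-16 0 -12 0 0 0;0 0 -30 0 0 0;0 0 -38 0 0 0;0 0 -30 0 0 0;0 -30 0 0 0 0;0 -35 0 0 0 0;0 0 0 0 0 0;0 0 0 0 0 0"
}}

```text
clock: 34.87
eef_pos: [515.5, -38.3, 166.7]
tcp_rot: [-3.076, -0.086, -0.572]
wrist_force: [-0.0, -0.9, -0.1]
grip_width: 0.3
grip_force: 0.0
```

```bash
python3 - <<'E'
from h import *
go()
im,c=snap("wrist","w12.png");I=im.astype(int)
x,y=axes(YAW); n=x*np.sin(A)+np.array([0,0,1])*np.cos(A); d=np.cross(y,n)
hsv=cv2.cvtColor(im,cv2.COLOR_RGB2HSV);H,S,V=[hsv[:,:,i].astype(int) for i in range(3)]
for nm,m in(("red",((H<6)|(H>174))&(S>180)&(V>70)),("blue",(H>105)&(H<125)&(S>140)&(V>60))):
    k,l,st,ce=cv2.connectedComponentsWithStats(m.astype(np.uint8))
    for i in range(1,k):
        if st[i,4]>300:
            ys,xs=np.where(l==i)
            for h in(0,76):
                P=onplane(c,np.c_[xs,ys],M0+h*n,n)-M0; q=np.c_[P@d,P@y].astype(np.float32); r=cv2.minAreaRect(q)
                print(nm,st[i].tolist(),"h",h,"s",q[:,0].min().round(1),q[:,0].max().round(1),"y",q[:,1].min().round(1),q[:,1].max().round(1),"ang",round(r[2],1))
E
```

```text
at [515.5 -38.3 166.7] t 34.87 F [-0.03 -0.93 -0.1 ] w 0.3 gf 0.0
red [319, 41, 82, 43, 3298] h 0 s 179.7 225.9 y -128.7 -55.2 ang 0.3
red [319, 41, 82, 43, 3298] h 76 s 126.7 159.5 y -91.3 -39.2 ang 0.3
red [306, 73, 86, 216, 4318] h 0 s 2.6 190.3 y -118.1 -40.9 ang 76.0
red [306, 73, 86, 216, 4318] h 76 s 1.0 134.2 y -83.8 -29.0 ang 76.0
blue [119, 41, 81, 38, 2932] h 0 s 184.6 225.4 y 55.4 128.2 ang 90.0
blue [119, 41, 81, 38, 2932] h 76 s 130.2 159.2 y 39.3 91.1 ang 90.0
blue [128, 83, 84, 43, 1567] h 0 s 137.2 179.4 y 41.7 117.9 ang 1.0
blue [128, 83, 84, 43, 1567] h 76 s 96.6 126.5 y 29.7 83.8 ang 1.0
blue [161, 131, 28, 156, 2573] h 0 s 3.7 131.5 y 59.8 73.2 ang 0.1
blue [161, 131, 28, 156, 2573] h 76 s 1.8 92.5 y 42.5 52.0 ang 0.1
```

Both lids sit square in their lanes, and the offset between them is 3.5 mm against the 3 mm seen between the pads. The arm is clear of everything, so I'm handing in.

```bash
python3 -c "
from plant import r
print(r.sign_off())"
```

```text
the job is handed in; nothing more can be done
None
```

Job handed in at about 35 s on the clock: by force and camera readings, the red and blue tins stand upright in their own lanes, each pressed lightly (about 4–7 N while pushing) against its back stop. I saw no contact with the white tin or anything else. The simulator gave no verdict at hand-in.

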